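Slide the tower speaker into its corner rail

ROBOT

A 6-joint arm with a two-finger parallel gripper is mounted at the origin on the work surface. World frame = base frame: x ahead of the robot, y to its left, z up, the work surface at z = 0. Lengths are in m, angles in degrees, forces in N, time in s.
With the tool pointing down it reaches from about 0.3 to 0.825 m from the base axis. Payload 5.4 kg.
Tool frame: the origin (TCP) lies midway between the tips of the shut fingers; the grasp point (between the pads) lies 19 mm behind it (hold_point_z is the distance from the TCP to the grasp point, in m); y points along the fingers, z is the direction in which the jaws open and shut, and the axes are right-handed (so a half turn about y gives the same grasp; the last joint's range is limited). The gripper opens to 92 mm and grips with 3 to 60 N. Pads are 20 mm wide; open, the fingers measure 128 mm over their backs; the gripper's body (75 mm by 189 mm) begins 69 mm behind the grasp point.
Start: joints at [-88.585, 9.076, 91.501, -0, 79.423, -12.038], TCP at [0.134, -0.559, 0.215] pointing down, gripper open.
Joint ranges: [-166.64, 166.64], [-54.1, 131.32], [10.49, 154.53], [-73.88, 253.88], [9.74, 151.15], [-171.62, 171.62]. Speed limits (degrees/s): [147.25, 147.25, 180, 180, 180, 180].

INTERFACE

Orientations are given as a 3x3 rotation matrix whose columns are the frame's x, y, z axes.
In Python, from bench import * gives the robot as it stands.
- The arm moves only by the shell command python3 -m jog 'ROWS' [FORCE]. ROWS is JSON, a list that holds one entry, the list of rows, each a list of 7 numbers: the turn, a rotation vector about the tool's x, y, z in rad, then the shift along the tool's x, y, z in mm, then the closure, from 0 (fully open) to 1 (shut). In form: [[[wx, wy, wz, x, y, z, jaw], ...]]. A call has 1 to 8 rows; each row shifts and turns the commanded pose from where the row before left it, along the tool's axes as they then stand; what a row does not reach is not made up. A row lasts 1/10 s, in which the tool goes at most 50 mm and 8.59 degrees, less where a joint would pass 70% of its speed; a pose out of reach is approached as far as the arm can. A call is refused whole if a number of a shift passes 50 or a number of a turn 0.15, either way. A call with a gripper value outside its range is refused whole. The fingers move at their own pace and stop on an object; FORCE is the grip in N (left out, the last holds). Time passes only in rows, so rows that do not move let the fingers close. It gives the time, the measured TCP pose, the force and the opening at its end, in the units of the state.
- read_state(): the state, without advancing time (a new reading comes with each control period).
- snapshot(name): name is "scene" or "top" or "wrist"; returns a dict with "img" (384x512x3 uint8, blue, green, red), "fov_y" (degrees; the focal length in pixels is half the picture's height over the tangent of half this angle, whatever the lens; pixels are square), "cx", "cy" (the principal point, pixels), "k1" (the pictures are not rectified: a ray, as slopes to the right and down, at radius r is drawn at 1 + k1 r^2 times it, then the intrinsics apply), "world_to_cam" (4x4, takes a point from world to camera coordinates); the wrist camera has in their place "T_tool_cam" (4x4, takes a point from camera to tool coordinates, whose origin is the TCP and whose axes are the tool frame's). Camera axes: x right, y up, looking along -z (the intrinsics and any distortion apply to the point x, -y, -z); pixel columns grow to the right and rows downward; lengths in m; the calibration is good to about 2 mm. A picture is of the moment at which its call begins: read the wrist's pose just before it. There is no depth.
- hand_in(): hands the job in, once; it reports no verdict.
The state is a dict: "time_s": time; "joint_positions": joint angles; "qvel": joint speeds; "effort": joint torques, N m; "tool_pos": TCP position; "eef_rot": TCP orientation; "contact_force": force on the tool from outside, world axes, zero at the start; "moment": the same for the moment, N m; "opening": opening from 0.0 (shut) to 1.0 (fully open).
Only numpy, scipy, OpenCV 4.12 (cv2) and the standard library are available. Lean on these libraries where they do the work, as an engineer would, in place of code of your own. Each camera call takes 0.05 s, during which the arm holds its last target. There are 200 camera calls.

TASK

Push the heavy tower speaker across the bench into its L-shaped aluminium corner rail until its plinth is fully home and square in the corner: its back against the long back bar and its left side against the short end bar. It topples easily, so push it low, near its base, so that it slides upright without rocking, and do not lift it. Leave the things standing around it where they are, and finish clear of everything.

Things in the scene. Friction and masses are not known exactly. Their poses are not given: they have to be found in the camera images.
- speaker: Loose tower speaker, 0.9 kg. Square dark steel plinth 130 x 130 x 36 mm high; on it a wooden column 86 x 86 mm, top 260 mm above the bench; the plinth sticks out 41 mm at the front (-x, drivers), 22 mm at each side, 3 mm at the back. Origin: centre of underside; x to its back, y to its left seen from the robot, z up. Slides with under 10 N pushed low; pushed high it tips over.
- rail: L-shaped aluminium corner rail, fixed; bars 20 mm high, 12 mm thick. Origin: inside corner, on the bench. Back bar: inner face in plane x = 0, runs 220 mm towards -y. End bar: inner face in plane y = 0, runs 120 mm towards -x. Inside of the L: negative x and y. Speaker fully home: its origin at (-65, -65, 0) mm in this frame, axes parallel. z up.
- votive: Bystander, not to be disturbed: glass votive cup, 64 mm across the rim, 65 mm high, loose, behind the back bar. Origin: centre of its underside.
- case_a: Bystander, not to be disturbed: hard silicone earbuds case 50 x 62 x 26 mm, dark, loose, behind the back bar. Origin: centre of its underside.
- case_b: Bystander, not to be disturbed: hard silicone earbuds case 50 x 62 x 26 mm, grey, loose, left (+y) of the end bar. Origin: centre of its underside.
- puzzle: Bystander, not to be disturbed: wooden puzzle cube, 50 mm, loose, behind the back bar. Origin: centre of its underside.
- stand: Bystander, not to be disturbed: aluminium headphone stand, 116 mm round foot, post and crossbar 241 mm high, loose, farther back on the right. Origin: centre of its underside.

How it is judged (in metres and radians):
At the end, for the whole second after the job is handed in: The speaker stands upright and at rest on the bench, its back within 7 mm of touching the back bar and its left side within 7 mm of touching the end bar (measured at its centre), square with the rail within 0.06 rad (x of speaker in the frame of rail between -0.072 and -0.06 m and y of speaker in the frame of rail between -0.072 and -0.06 m and angle between the x axis of speaker and the x axis of rail, either way round below 0.06 rad and angle between speaker's own z axis and vertical below 0.03 rad and height (world z) of speaker below 0.005 m and linear speed of speaker below 0.01 m/s).
It fails at once if the speaker tips or rocks by more than 0.12 rad (7 degrees) (angle between speaker's own z axis and vertical above 0.12 rad).
It fails at once if the speaker is lifted off the bench by more than 10 mm (height (world z) of speaker above 0.01 m).
It fails at once if a cup, earbuds case, puzzle cube or headphone stand is moved by more than 20 mm (distance of any of votive, case_a, case_b, puzzle, stand from where it was at the start of the episode above 0.02 m).
It also fails if it takes over 67 s, if anything falls off the work surface, if the arm or the gripper's body presses on something with over 40 N, if the wrist force passes 120 N, or if a joint passes its speed limit or range.

## Working session

There is one attempt and no reset: what is moved stays moved. The work goes in short steps, Python scripts to look and compute and a shell command to move; the robot and the scene stay as the last step left them, time stands still between calls to the robot, and variables do not carry over. Pictures are saved under pics/ and viewed, about 8 in all and at most 12, crops included, and the job is handed in when it is done.

```bash
mkdir -p pics
python3 - <<'E'
from bench import *
import cv2,numpy as np,pickle
s=read_state();print(s['time_s'],s['tool_pos'],np.round(s['eef_rot'],3),s['opening'])
d={}
for n in("scene","top"):
    p=snapshot(n);d[n]=p;cv2.imwrite(f"pics/{n}0.png",p['img']);print(n,p['fov_y'],p['cx'],p['cy'],p['k1'],np.round(p['world_to_cam'],3).tolist())
pickle.dump(d,open('d0.pkl','wb'))
E
```

```text
0.0 [ 0.13372659 -0.55859673  0.21363854] [[-0.973 -0.     0.233]
 [-0.233  0.002 -0.973]
 [-0.    -1.    -0.002]] 0.9962107287942181
scene 53.891827259668304 251.8273507027297 184.04736799994177 0.011156697681931472 [[0.621, 0.784, 0.017, -0.426], [-0.448, 0.337, 0.828, 0.298], [0.643, -0.522, 0.561, -1.361], [0.0, 0.0, 0.0, 1.0]]
top 54.182971605440905 255.21212185852113 196.18340809294475 0.035753196009642566 [[-0.029, -1.0, 0.002, 0.012], [0.995, -0.028, 0.092, -0.702], [-0.092, 0.005, 0.996, -0.787], [0.0, 0.0, 0.0, 1.0]]
```

View pics/top0.png

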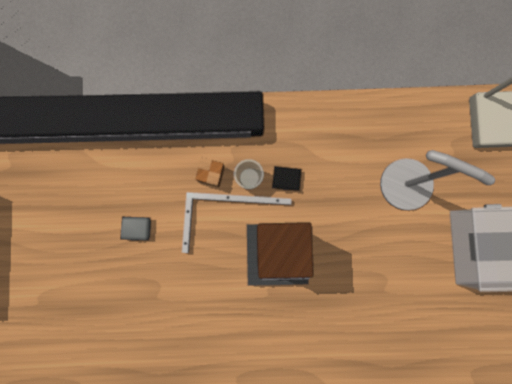

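View pics/scene0.png

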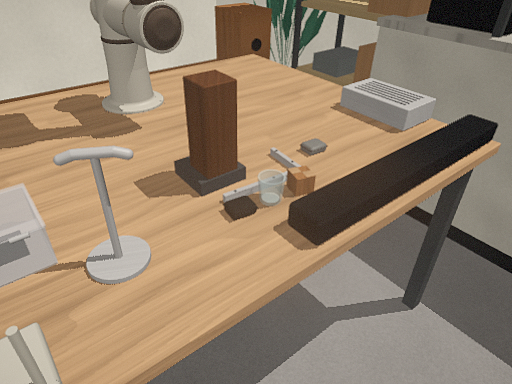

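The top view shows the rail corner near (190,197) with the bars running right and down. The speaker plinth spans about (247–308, 224–285), with the cases, cup and cube just behind the rail. I'll enlarge it for measuring.

Run:
```python
import cv2,pickle
d=pickle.load(open('d0.pkl','rb'))
c=d['top']['img'][180:300,170:330]
c=cv2.convertScaleAbs(cv2.resize(c,None,fx=5,fy=5,interpolation=cv2.INTER_CUBIC),alpha=1.6,beta=10)
for i in range(0,160,10): cv2.putText(c,str(170+i),(i*5,8),0,.3,(0,255,255));cv2.line(c,(i*5,10),(i*5,16),(0,255,255))
for i in range(0,120,10): cv2.putText(c,str(180+i),(0,i*5+3),0,.3,(0,255,255));cv2.line(c,(20,i*5),(26,i*5),(0,255,255))
cv2.imwrite('pics/crop1.png',c)
```

```text
(no output)
```

View pics/crop1.png

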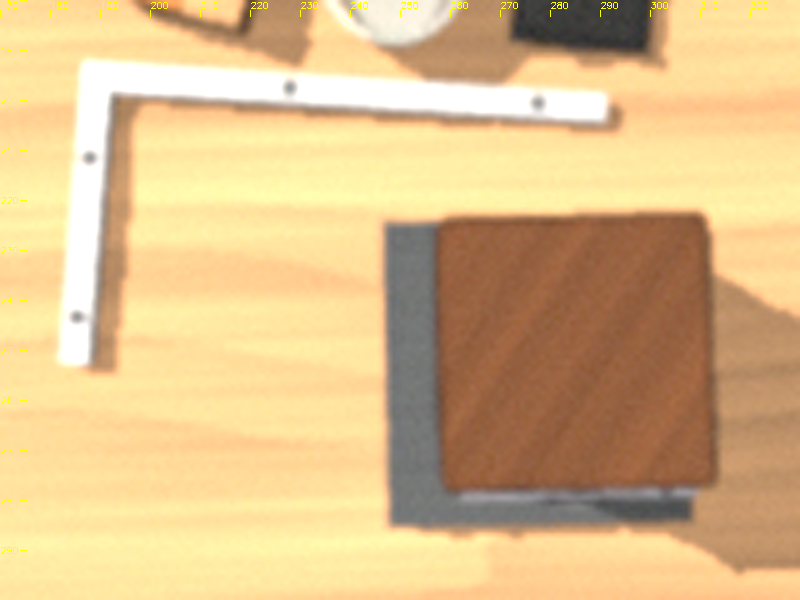

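```bash
cat > h.py <<'E'
import numpy as np,cv2
def px2w(p,uv,z):
    h=p['img'].shape[0];f=h/2/np.tan(np.radians(p['fov_y']/2))
    K=np.array([[f,0,p['cx']],[0,f,p['cy']],[0,0,1]])
    n=cv2.undistortPoints(np.array(uv,float).reshape(-1,1,2),K,np.array([p['k1'],0,0,0.])).reshape(-1,2)
    M=np.array(p['world_to_cam']);R=M[:3,:3];c=-R.T@M[:3,3]
    d=np.c_[n[:,0],-n[:,1],-np.ones(len(n))]@R
    return c+d*((z-c[2])/d[:,2])[:,None]
E
python3 - <<'E'
from h import *;import pickle
p=pickle.load(open('d0.pkl','rb'))['top']
q=lambda l:np.array(l)/5+[170,180]-0.4
r=px2w(p,q([(113,94),(607,122),(92,364)]),.02);print("rail",r.round(4))
a=r[1]-r[0];b=r[2]-r[0];print(np.linalg.norm(a),np.linalg.norm(b),np.degrees(np.arctan2(a[0],-a[1])),np.degrees(np.arctan2(b[1],-b[0])))
for z in(.036,0):
  s=px2w(p,q([(386,223),(391,525),(692,520)]),z);print("plinth",z,s.round(4));e=s[0]-s[1];g=s[1]-s[2];print(np.linalg.norm(e),np.linalg.norm(g),np.degrees(np.arctan2(-e[1],e[0])),np.degrees(np.arctan2(g[0],g[1])))
t=px2w(p,q([(441,218),(706,214),(713,486),(446,491)]),.26);print("top",t.round(4),t.mean(0))
print('things',px2w(p,[(211,173),(249,174),(287,179),(136,229),(407,185)],.03).round(3))
E
```

```text
rail [[ 0.7026  0.1318  0.02  ]
 [ 0.6839 -0.0863  0.02  ]
 [ 0.5846  0.1424  0.02  ]]
0.21892247026017408 0.11843981584869433 -4.886941764694718 5.125069554550128
plinth 0.036 [[ 0.6419  0.0123  0.036 ]
 [ 0.5141  0.0135  0.036 ]
 [ 0.5126 -0.1143  0.036 ]]
0.12781612574165035 0.12782576484687597 0.5572486084704793 0.6724519652435754
plinth 0 [[ 0.6426  0.013   0.    ]
 [ 0.5091  0.0143  0.    ]
 [ 0.5075 -0.1192  0.    ]]
0.13347986856138058 0.13348993479121735 0.5572486084704796 0.6724519652435742
top [[ 0.6388 -0.0093  0.26  ]
 [ 0.6377 -0.0922  0.26  ]
 [ 0.5541 -0.0907  0.26  ]
 [ 0.5549 -0.0084  0.26  ]] [ 0.59635568 -0.0501367   0.26      ]
things [[ 0.757  0.088  0.03 ]
 [ 0.752  0.005  0.03 ]
 [ 0.739 -0.079  0.03 ]
 [ 0.639  0.252  0.03 ]
 [ 0.718 -0.34   0.03 ]]
```

Rail: corner (0.703, 0.132), yaw −5.0°. Speaker: centre (0.577, −0.051), yaw about −0.6°. It has to move about 44 mm along rail x and 128 mm along rail y. 

I'll push with the two open fingertips low on the plinth, leaning the tool 15° away from the column, first on its right side and then on its front.

```bash
python3 -m jog '[[[0,-0.15,0,0,0,0,0],[0,-0.15,0,0,0,0,0],[0,-0.15,0,0,0,0,0],[0,-0.15,0,0,0,0,0],[0,-0.15,0,0,0,0,0],[0,-0.15,0,0,0,0,0],[0,-0.15,0,0,0,0,0],[0,-0.15,0,0,0,0,0]]]' && python3 -m jog '[[[0,-0.048,0,0,0,0,0],[0,0,0,-36,0,33.5,0],[0,0,0,-36,0,33.5,0],[0,0,0,-36,0,33.5,0],[0,0,0,-36,0,33.5,0],[0,0,0,-36,0,33.5,0],[0,0,0,-36,0,33.5,0],[0,0,0,0,0,0,0]]]'; python3 -c "
from bench import *
s=read_state();print(s['time_s'],s['tool_pos'],s['eef_rot'].round(3) if hasattr(s['eef_rot'],'round') else s['eef_rot'],s['joint_positions'])"
```

```text
time_s: 0.9
tool_pos: [0.1337, -0.5588, 0.214]
eef_rot: [[-0.129, -0.0, 0.992], [-0.992, 0.001, -0.129], [-0.001, -1.0, -0.0]]
contact_force: [0.5, -0.2, 0.1]
opening: 1.0
time_s: 1.7
tool_pos: [0.3562, -0.3575, 0.2142]
eef_rot: [[-0.081, 0.001, 0.997], [-0.997, 0.002, -0.081], [-0.002, -1.0, 0.001]]
contact_force: [-1.3, -1.5, 0.5]
opening: 1.001
1.7 [ 0.35620617 -0.35753134  0.21421491] [[-0.081  0.001  0.997]
 [-0.997  0.002 -0.081]
 [-0.002 -1.     0.001]] [-58.91922614  -1.4155292  102.57581988   0.10789522  78.91255499
 -54.28928356]
```

```bash
python3 -m jog '[[[0,0,0,-35,0,33,0],[0,0,0,-35,0,33,0],[0,0,0,-35,0,33,0],[0,0,0,-35,0,33,0],[0,0,0,-35,0,33,0],[0,0,0,-35,0,33,0],[0,0,0.13,0,0,0,0],[0,0,0.13,0,0,0,0]]]' && python3 -m jog '[[[0,0,0,0,0,0,0],[0,0,0,10.3,38.6,0,0],[0,0,0,10.3,38.6,0,0],[0,0,0,10.3,38.6,0,0],[0,0,0,7.7,29,0,0],[0,0,0,0,0,0,0],[0,0,0,0,0,0,0]]]'; python3 -c "
from bench import *;import cv2
s=read_state();print(s['joint_positions'])
cv2.imwrite('pics/s1.png',snapshot('scene')['img'])"
```

```text
time_s: 2.5
tool_pos: [0.5701, -0.167, 0.215]
eef_rot: [[-0.078, 0.023, 0.997], [-0.962, 0.26, -0.081], [-0.261, -0.965, 0.002]]
contact_force: [-0.2, -0.1, -1.0]
opening: 0.997
time_s: 3.2
tool_pos: [0.5685, -0.1702, 0.0652]
eef_rot: [[-0.085, 0.022, 0.996], [-0.963, 0.255, -0.088], [-0.256, -0.967, -0.0]]
contact_force: [0.1, 0.0, 1.1]
opening: 0.998
[-35.45175774  24.41818186  91.86783998  13.44726304  71.85194636
 -35.51144613]
```

View pics/s1.png

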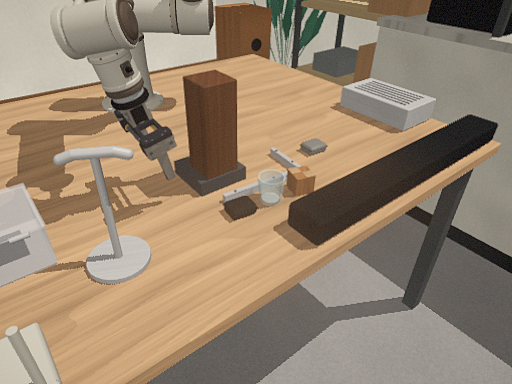

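The gripper is low beside the speaker's right side and clear of the stand. I'll go down and approach the plinth.

```bash
python3 -m jog '[[[0,0,0,6.6,24.6,0,0],[0,0,0,6.6,24.6,0,0],[0,0,0,0,0,0,0],[0,0,0,-9.7,2.6,0,0],[0,0,0,-9.7,2.6,0,0],[0,0,0,-9.7,2.6,0,0],[0,0,0,-4.83,1.29,0,0],[0,0,0,0,0,0,0]]]' && python3 -m jog '[[[0,0,0,-4.83,1.29,0,0],[0,0,0,-4.83,1.29,0,0],[0,0,0,-4.83,1.29,0,0],[0,0,0,-4.83,1.29,0,0],[0,0,0,-4.83,1.29,0,0],[0,0,0,-4.83,1.29,0,0],[0,0,0,0,0,0,0],[0,0,0,0,0,0,0]]]'
```

```text
time_s: 4.05
tool_pos: [0.572, -0.1341, 0.0143]
eef_rot: [[-0.083, 0.023, 0.996], [-0.963, 0.256, -0.086], [-0.257, -0.966, 0.001]]
contact_force: [-0.2, 0.3, -0.0]
opening: 0.997
time_s: 4.85
tool_pos: [0.5746, -0.1045, 0.0137]
eef_rot: [[-0.085, 0.023, 0.996], [-0.962, 0.257, -0.088], [-0.258, -0.966, 0.0]]
contact_force: [-0.0, -0.5, -0.4]
opening: 1.003
```

```bash
cat > look.py <<'E'
from bench import *;import cv2,pickle,sys
p=snapshot('top');pickle.dump(p,open(sys.argv[1]+'.pkl','wb'))
x0,y0=int(sys.argv[2]),int(sys.argv[3])
c=p['img'][y0:y0+120,x0:x0+160]
c=cv2.convertScaleAbs(cv2.resize(c,None,fx=5,fy=5,interpolation=cv2.INTER_CUBIC),alpha=1.6,beta=10)
cv2.imwrite('pics/%s.png'%sys.argv[1],c)
E
python3 look.py t2 170 180
```

```text
(no output)
```

View pics/t2.png

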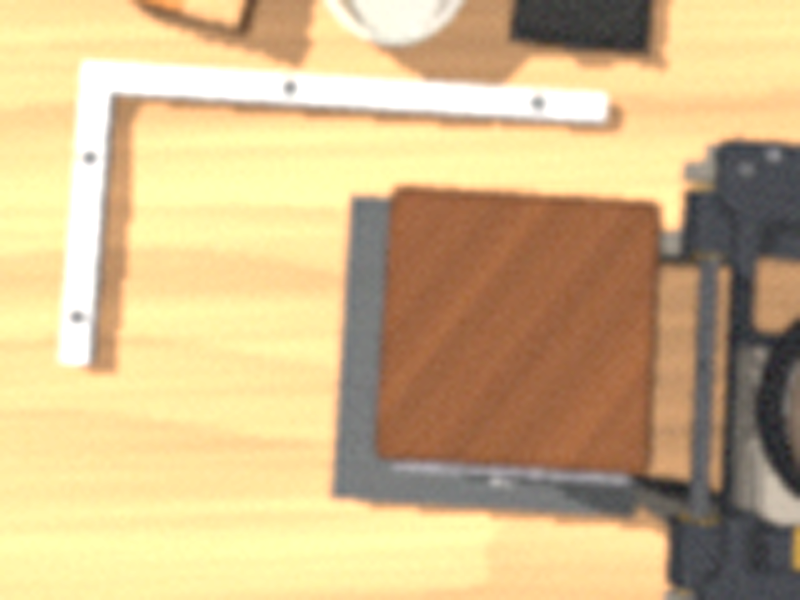

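The two fingertips have squared the speaker with the rail. The plinth's left edge runs (352,198)–(335,495), parallel to the end bar and about 105 mm from it, and the back gap is about 38 mm. I'll push on, stopping just short of the end bar.

```bash
for i in 1 2; do python3 -m jog '[[[0,0,0,-5.8,1.54,0,0],[0,0,0,-5.8,1.54,0,0],[0,0,0,-5.8,1.54,0,0],[0,0,0,-5.8,1.54,0,0],[0,0,0,-5.8,1.54,0,0],[0,0,0,-5.8,1.54,0,0],[0,0,0,-5.8,1.54,0,0],[0,0,0,-5.8,1.54,0,0]]]';done; python3 -m jog '[[[0,0,0,0,0,0,0]]]'; python3 look.py t3 140 180
```

```text
time_s: 5.7
tool_pos: [0.5785, -0.0569, 0.0137]
eef_rot: [[-0.085, 0.022, 0.996], [-0.963, 0.256, -0.088], [-0.257, -0.966, -0.0]]
contact_force: [0.4, -3.9, -0.3]
opening: 0.999
time_s: 6.5
tool_pos: [0.5828, -0.0091, 0.0137]
eef_rot: [[-0.085, 0.023, 0.996], [-0.963, 0.256, -0.088], [-0.257, -0.966, -0.0]]
contact_force: [-0.1, -3.1, -1.0]
opening: 0.999
time_s: 6.6
tool_pos: [0.5827, -0.0082, 0.0137]
eef_rot: [[-0.084, 0.022, 0.996], [-0.962, 0.257, -0.087], [-0.258, -0.966, -0.0]]
contact_force: [0.5, -0.1, 0.2]
opening: 1.0
```

View pics/t3.png

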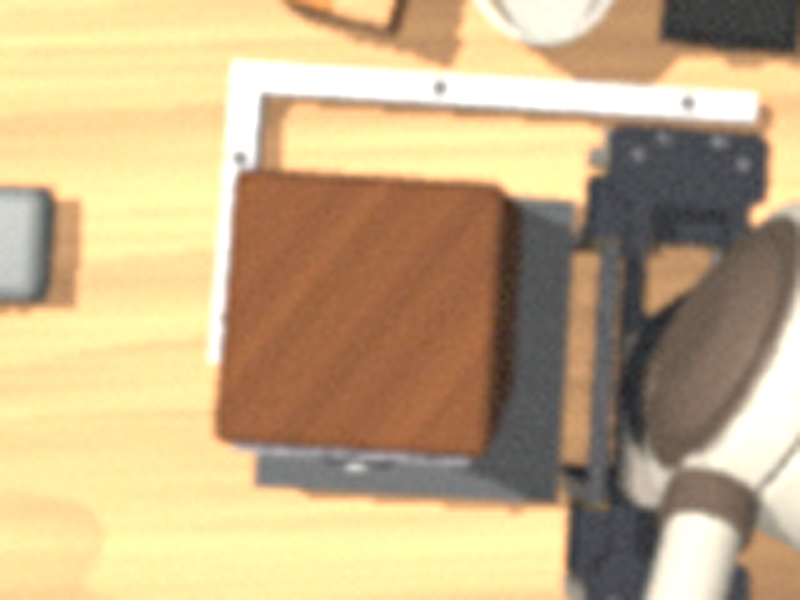

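The speaker is parallel to the rail with a left gap of about 10 mm. Plinth corners show at (257,487), (555,500) and (573,203). Next I'll back off and go round to the front.

```bash
python3 -m jog '[[[0,0,0,38.6,-10.3,0,0],[0,0,0,-7.7,-29,0,0],[0,0,0,0,0,-37.5,0],[0,0,0,0,0,-37.5,0],[0,0,0,0,0,-37.5,0],[0,0,0,0,0,-37.5,0],[0,0,-0.13,0,0,0,0],[0,0,-0.13,0,0,0,0]]]' && python3 -m jog '[[[0,0.15,0,0,0,0,0],[0,0.15,0,0,0,0,0],[0,0.15,0,0,0,0,0],[0,0.15,0,0,0,0,0],[0,0.15,0,0,0,0,0],[0,0.15,0,0,0,0,0],[0,0.15,0,0,0,0,0],[0,0.15,0,0,0,0,0]]]' &&  python3 -m jog '[[[0,0.15,0,0,0,0,0],[0,0.15,0,0,0,0,0],[0,0.071,0,0,0,0,0],[0,0,0,0,0,-38,0],[0,0,0,0,0,-38,0],[0,0,0,0,0,-38,0],[0,0,0,0,0,0,0],[0,0,0,0,0,0,0]]]'
python3 - <<'E'
from bench import *;from h import *;import pickle
p=pickle.load(open('t3.pkl','rb'))
s=px2w(p,np.array([(257,487),(555,500),(573,203)])/5+[139.6,179.6],.036)[:,:2]
t=np.radians(-5);R=np.array([[np.cos(t),-np.sin(t)],[np.sin(t),np.cos(t)]])
print('plinth rail',((s-[.7026,.1318])@R).round(4))
S=read_state();print('tcp rail',((np.array(S['tool_pos'][:2])-[.7026,.1318])@R).round(4),S['joint_positions'])
E
```

```text
time_s: 7.45
tool_pos: [0.4291, -0.0373, 0.0441]
eef_rot: [[-0.093, 0.001, 0.996], [-0.996, -0.004, -0.093], [0.004, -1.0, 0.001]]
contact_force: [-0.4, 0.3, 0.3]
opening: 0.998
time_s: 8.25
tool_pos: [0.4296, -0.0356, 0.0437]
eef_rot: [[-0.962, -0.001, 0.273], [-0.273, 0.001, -0.962], [0.0, -1.0, -0.002]]
contact_force: [0.3, 0.4, -0.0]
opening: 1.003
time_s: 9.05
tool_pos: [0.4395, 0.078, 0.0437]
eef_rot: [[-0.996, -0.001, -0.086], [0.086, 0.0, -0.996], [0.001, -1.0, -0.0]]
contact_force: [0.4, -0.1, -0.0]
opening: 0.999
plinth rail [[-0.1686 -0.0128]
 [-0.1668 -0.1396]
 [-0.0405 -0.1398]]
tcp rail [-0.2574 -0.0766] [-5.53495264e+00  2.49965244e+00  1.19775152e+02  1.99917761e-02
  5.77633262e+01  8.93943111e+01]
```

```bash
python3 -m jog '[[[0,0,0.13,0,0,0,0],[0,0,0.13,0,0,0,0],[0,0,0,7.7,29,0,0],[0,0,0,-19.3,5.1,0,0],[0,0,0,-19.3,5.1,0,0],[0,0,0,-19.3,5.1,0,0],[0,0,0,-9.7,2.6,0,0],[0,0,0,0,0,0,0]]]' && python3 -m jog '[[[0,0,0,-4.83,1.29,0,0],[0,0,0,-4.83,1.29,0,0],[0,0,0,-4.83,1.29,0,0],[0,0,0,-4.83,1.29,0,0],[0,0,0,-4.83,1.29,0,0],[0,0,0,-4.83,1.29,0,0],[0,0,0,-4.83,1.29,0,0],[0,0,0,-4.83,1.29,0,0]]]'; python3 look.py t4 140 180
```

```text
time_s: 9.85
tool_pos: [0.5106, 0.07, 0.0142]
eef_rot: [[-0.962, 0.257, -0.09], [0.087, -0.023, -0.996], [-0.258, -0.966, 0.0]]
contact_force: [0.1, 0.1, -0.2]
opening: 1.0
time_s: 10.65
tool_pos: [0.5476, 0.0681, 0.013]
eef_rot: [[-0.964, 0.252, -0.087], [0.085, -0.022, -0.996], [-0.253, -0.968, -0.0]]
contact_force: [-6.8, 0.8, 5.4]
opening: 0.999
```

View pics/t4.png

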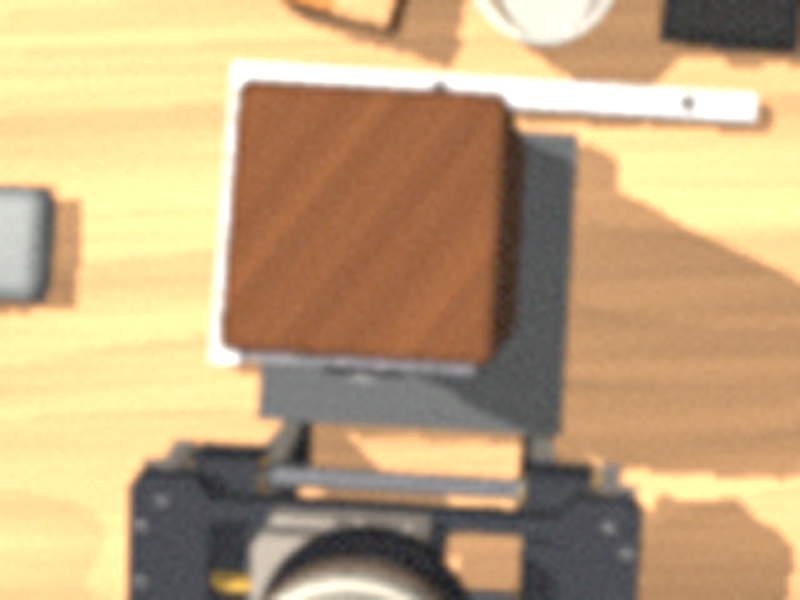

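The back gap is now about 9 mm, with right-back plinth corner (575,137) against the bar edge at y≈112, and the speaker is still square. I'll push it home slowly.

```bash
python3 -m jog '[[[0,0,0,-1.93,0.51,0,0],[0,0,0,-1.93,0.51,0,0],[0,0,0,-1.93,0.51,0,0],[0,0,0,-1.93,0.51,0,0],[0,0,0,0,0,0,0]]]' && python3 -m jog '[[[0,0,0,-0.97,0.26,0,0],[0,0,0,0,0,0,0]]]' && python3 -m jog '[[[0,0,0,-0.97,0.26,0,0],[0,0,0,0,0,0,0]]]'
```

```text
time_s: 11.2
tool_pos: [0.5561, 0.0672, 0.0132]
eef_rot: [[-0.963, 0.254, -0.088], [0.085, -0.022, -0.996], [-0.255, -0.967, -0.0]]
contact_force: [-4.0, 0.4, 1.9]
opening: 1.001
time_s: 11.4
tool_pos: [0.5574, 0.0671, 0.0132]
eef_rot: [[-0.963, 0.254, -0.088], [0.085, -0.022, -0.996], [-0.255, -0.967, -0.0]]
contact_force: [-4.1, -0.1, 1.1]
opening: 0.999
time_s: 11.6
tool_pos: [0.5582, 0.067, 0.0132]
eef_rot: [[-0.963, 0.254, -0.088], [0.085, -0.022, -0.996], [-0.255, -0.967, -0.0]]
contact_force: [-5.2, 0.7, 2.0]
opening: 1.002
```

```bash
for i in 1; do python3 -m jog '[[[0,0,0,-0.97,0.26,0,0],[0,0,0,0,0,0,0]]]';  python3 -m jog '[[[0,0,0,-0.97,0.26,0,0],[0,0,0,0,0,0,0]]]'; done | grep -E "pos|force"
```

```text
tool_pos: [0.5584, 0.067, 0.013]
contact_force: [-11.2, 1.3, 5.7]
tool_pos: [0.5586, 0.067, 0.0129]
contact_force: [-14.3, 1.4, 10.0]
```

Force rose from 4 N to 14 N with no travel, so the speaker is home on the back bar. Now I'll go back to the right side for the last 10 mm. The jaws go half shut so that the far finger clears the back bar.

```bash
(python3 -m jog '[[[0,0,0,38.6,-10.3,0,0],[0,0,0,38.6,-10.3,0,0],[0,0,0,29,-7.7,0,0],[0,0,0,-7.7,-29,0,0],[0,0,-0.13,0,0,0,0.5],[0,0,-0.13,0,0,0,0.5],[0,0,0,0,0,38,0.5],[0,0,0,0,0,38,0.5]]]' && python3 -m jog '[[[0,0,0,0,0,38,0.5],[0,-0.15,0,0,0,0,0.5],[0,-0.15,0,0,0,0,0.5],[0,-0.15,0,0,0,0,0.5],[0,-0.15,0,0,0,0,0.5],[0,-0.15,0,0,0,0,0.5],[0,-0.15,0,0,0,0,0.5],[0,-0.15,0,0,0,0,0.5]]]' && python3 -m jog '[[[0,-0.15,0,0,0,0,0.5],[0,-0.15,0,0,0,0,0.5],[0,-0.15,0,0,0,0,0.5],[0,-0.071,0,0,0,0,0.5],[0,0,0,0,0,35,0.5],[0,0,0,0,0,35,0.5],[0,0,0,0,0,0,0.5],[0,0,0,0,0,0,0.5]]]') | tail -5
python3 look.py t5 140 180
python3 - <<'E'
from bench import *;import numpy as np
t=np.radians(-5);R=np.array([[np.cos(t),-np.sin(t)],[np.sin(t),np.cos(t)]])
S=read_state();print('tcp rail',((np.array(S['tool_pos'][:2])-[.7026,.1318])@R).round(4),S['tool_pos'])
E
```

```text
time_s: 14.4
tool_pos: [0.5124, -0.0438, 0.0441]
eef_rot: [[-0.088, 0.001, 0.996], [-0.996, -0.001, -0.088], [0.0, -1.0, 0.002]]
contact_force: [-0.2, 0.9, -0.2]
opening: 0.498
tcp rail [-0.1751 -0.1913] [ 0.51145536 -0.04350504  0.04388695]
```

View pics/t5.png

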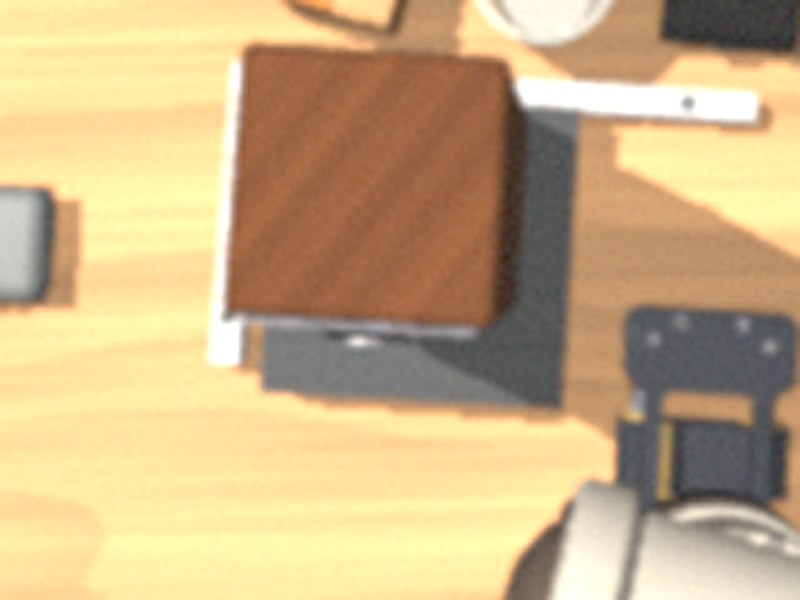

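The speaker is flush with the back bar at (578,113), with a left gap of about 10 mm still to close.

```bash
python3 -m jog '[[[0,0,0,0,0,35.7,0.5],[0,0,0,0,0,35.7,0.5],[0,0,0,0,0,35.7,0.5],[0,0,0.13,0,0,0,0.5],[0,0,0.13,0,0,0,0.5],[0,0,0,7.5,28,0,0.5],[0,0,0,0,0,0,0.5]]]' && python3 -m jog '[[[0,0,0,-11.6,3.1,0,0.5],[0,0,0,-11.6,3.1,0,0.5],[0,0,0,-11.6,3.1,0,0.5],[0,0,0,-1.93,0.51,0,0.5],[0,0,0,-1.93,0.51,0,0.5],[0,0,0,-1.93,0.51,0,0.5],[0,0,0,-1.93,0.51,0,0.5],[0,0,0,0,0,0,0.5]]]' && python3 -m jog '[[[0,0,0,-1.93,0.51,0,0.5],[0,0,0,-1.93,0.51,0,0.5],[0,0,0,0,0,0,0.5]]]'
```

```text
time_s: 15.15
tool_pos: [0.6146, -0.0528, 0.0116]
eef_rot: [[-0.088, 0.017, 0.996], [-0.962, 0.258, -0.09], [-0.259, -0.966, -0.007]]
contact_force: [-1.2, -0.0, 0.3]
opening: 0.498
time_s: 15.95
tool_pos: [0.6223, -0.0101, 0.0152]
eef_rot: [[-0.085, 0.023, 0.996], [-0.963, 0.255, -0.088], [-0.256, -0.967, 0.001]]
contact_force: [-1.7, -3.6, 1.2]
opening: 0.503
time_s: 16.25
tool_pos: [0.6227, -0.0063, 0.0151]
eef_rot: [[-0.085, 0.023, 0.996], [-0.963, 0.255, -0.088], [-0.256, -0.967, 0.0]]
contact_force: [-2.0, -4.9, 2.5]
opening: 0.498
```

```bash
(python3 -m jog '[[[0,0,0,-1.93,0.51,0,0.5],[0,0,0,-1.93,0.51,0,0.5],[0,0,0,0,0,0,0.5]]]' ; python3 -m jog '[[[0,0,0,-0.97,0.26,0,0.5],[0,0,0,0,0,0,0.5]]]';python3 -m jog '[[[0,0,0,-0.97,0.26,0,0.5],[0,0,0,0,0,0,0.5]]]'; python3 -m jog '[[[0,0,0,-0.97,0.26,0,0.5],[0,0,0,0,0,0,0.5]]]')|grep -E "pos|force"
```

```text
tool_pos: [0.623, -0.0023, 0.0151]
contact_force: [-1.4, -4.6, 2.0]
tool_pos: [0.6231, -0.0015, 0.0151]
contact_force: [-2.2, -5.2, 1.9]
tool_pos: [0.6232, -0.0006, 0.0151]
contact_force: [-2.2, -4.8, 2.3]
tool_pos: [0.6233, 0.0004, 0.0151]
contact_force: [-2.3, -4.3, 3.1]
```

```bash
(python3 -m jog '[[[0,0,0,-0.97,0.26,0,0.5],[0,0,0,0,0,0,0.5]]]';python3 -m jog '[[[0,0,0,-0.97,0.26,0,0.5],[0,0,0,0,0,0,0.5]]]'; python3 -m jog '[[[0,0,0,-0.97,0.26,0,0.5],[0,0,0,0,0,0,0.5]]]')|grep -E "pos|force"
```

```text
tool_pos: [0.6234, 0.0014, 0.0151]
contact_force: [-3.6, -5.9, 2.4]
tool_pos: [0.6234, 0.0022, 0.0151]
contact_force: [-2.1, -6.9, 2.6]
tool_pos: [0.6235, 0.0023, 0.0152]
contact_force: [-2.6, -9.1, 3.9]
```

```bash
(python3 -m jog '[[[0,0,0,-0.97,0.26,0,0.5],[0,0,0,0,0,0,0.5]]]'; python3 -m jog '[[[0,0,0,9.7,-2.6,0,0.5],[0,0,0,38.6,-10.3,0,0.5],[0,0,0,38.6,-10.3,0,0.5],[0,0,0,-10.3,-38.6,0,0.5],[0,0,0,0,0,-45,0.5],[0,0,0,0,0,-45,0.5],[0,0,0,0,0,-45,0.5],[0,0,0,0,0,-45,0.5]]]'; python3 -m jog '[[[0,0,0,24,-6.4,0,0.5],[0,0,0,24,-6.4,0,0.5],[0,0,0,0,0,-40,0.5],[0,0,0,0,0,0,0.5]]]')|grep -E "time|pos|force"
python3 look.py t6 140 150
python3 - <<'E'
from bench import *;import cv2
cv2.imwrite('pics/s6.png',snapshot('scene')['img'])
E
```

```text
time_s: 17.95
tool_pos: [0.6235, 0.0025, 0.0152]
contact_force: [-4.7, -11.8, 4.0]
time_s: 18.75
tool_pos: [0.4346, -0.0672, 0.0547]
contact_force: [0.3, -0.1, 0.4]
time_s: 19.15
tool_pos: [0.388, -0.1117, 0.0531]
contact_force: [-1.3, 0.1, -0.4]
```

View pics/t6.png

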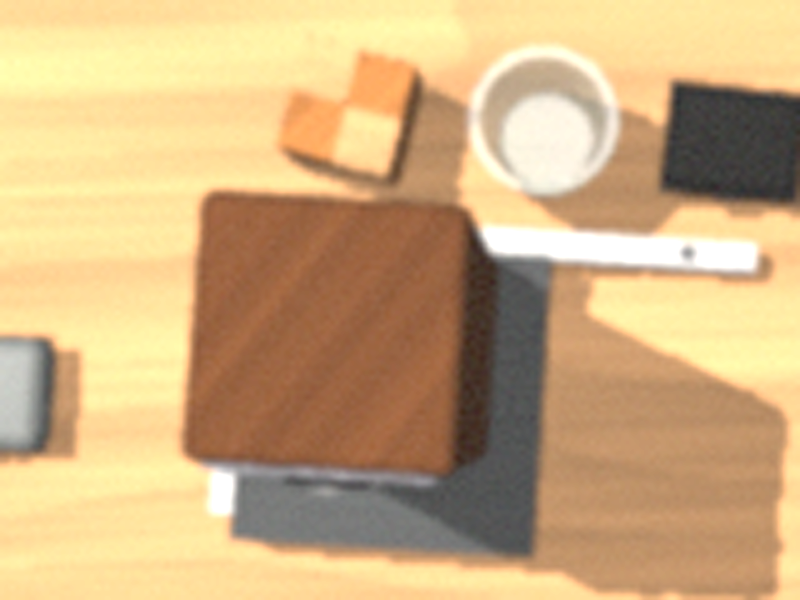

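View pics/s6.png

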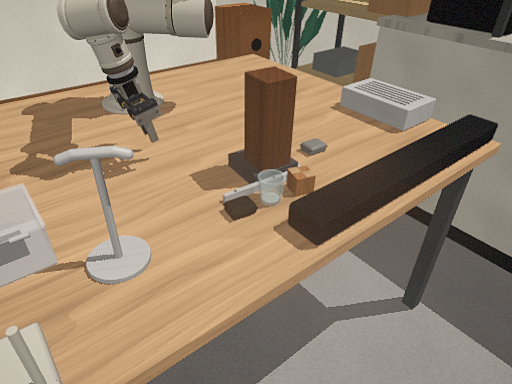

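The plinth sits in the corner with its left side in line with the end bar's inner face, (234,~500). Its front-left, front-right and right-back corners are at (232,538), (533,553) and (552,262). The bystanders look unmoved and the arm is clear. Now a numeric check.

Run:
```python
from h import *;import pickle
p=pickle.load(open('t6.pkl','rb'));p0=pickle.load(open('d0.pkl','rb'))['top']
s=px2w(p,np.array([(232,538),(533,553),(551,262)])/5+[139.6,149.6],.036)[:,:2]
t=np.radians(-5);R=np.array([[np.cos(t),-np.sin(t)],[np.sin(t),np.cos(t)]])
r=(s-[.7026,.1318])@R;print('corners',r.round(4),'centre',((r[0]+r[2])/2).round(4),'yaw deg',np.degrees(np.arctan2(*(r[0]-r[1]))), np.degrees(np.arctan2(r[2,1]-r[1,1],r[2,0]-r[1,0])))
d=cv2.absdiff(p['img'],p0['img']).max(2)
for n,(x,y) in dict(puzzle=(211,170),votive=(249,174),a=(287,179),b=(136,229),stand=(407,185)).items(): print(n,d[y-9:y+10,x-12:x+13].mean().round(1))
```

```text
corners [[-0.1277  0.001 ]
 [-0.1267 -0.1277]
 [-0.0017 -0.1279]] centre [-0.0647 -0.0635] yaw deg -0.46125385545782555 -0.08993083314921392
puzzle 2.8
votive 2.6
a 3.6
b 2.4
stand 2.7
```

```bash
python3 -c "
from bench import *
print(hand_in())"
```

```text
the job is handed in; nothing more can be done
None
```

I pushed the speaker into the corner rail with the open fingertips low on its plinth, and handed the job in at about 19 s of the 67 s allowed. No verdict was reported. I squared and slid it left, pushed it onto the back bar from the front, then pushed its right side onto the end bar.

| Last check | Result |
|---|---|
| Speaker centre in the rail frame | about (−64.7, −63.5) mm; home is (−65, −65) mm |
| Square with the rail | within about 0.5° |
| Contact with both bars | force rose to about 14 N (back) and 12 N (end) with no further travel |
| Speaker upright | looks upright in the final scene picture; tilt not measured |
| Bystanders | top camera shows no visible change at any of the five |
| Arm | backed off, clear of everything |

No check failed. The picture put the plinth's front left corner about 1 mm inside the end bar. That is not physically possible, so it shows the measuring error, which fits the roughly 2 mm camera calibration.

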